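# Zero the angle gauge and hold it on the ball stud at its red mark

### The job

Pick up the yellow angle gauge by its black grip and press its foot down onto the sprung zeroing pad on the blue box until the pad is fully down. Then rest the middle of its foot on top of the steel ball stud and rock it sideways, in the plane of its dial, until the swinging black pointer settles on the red mark, and finish holding it there, still in the gripper and resting on the ball. Leave the other things on the bench where they are.

Things in the scene. Friction and masses are not known exactly. Their poses are not given: they have to be found in the camera images.
- gauge: yellow angle gauge, 156 mm tall, 0.3 kg, upright on its foot. Origin: centre of the foot's underside; z up, x normal to its two like dials (at yaw 0 one faces +x), y along the foot. Foot: flat steel plate 44 (x) by 100 (y) by 10 mm. Round housing, radius 50, 26 mm thick, centre at height 60. On top a black square grip, 26 by 26 mm, from height 110 to 156, held on either pair of faces
- gauge_grip (a point): point on the axis of the gauge's black grip, 135 mm above the underside of its foot; axes as the gauge's
- gauge_foot (a point): centre of the underside of the gauge's foot; axes as the gauge's
- pointer (a joint): angle of the black pendulum pointer about the gauge's +x axis, rad; 0 = straight down to the foot, positive = swung towards the gauge's +y side. It swings freely, hangs plumb and settles in about a second: lowering the +y end of the foot by an angle a makes it read +a. Dial ticks stand every 15 deg from straight down
- mark (a joint): angle of the red mark about the gauge's +x axis, rad, same zero and sign as the pointer; the mark is a stiff tab on the dial at 35 to 46 mm from the dial's centre, 7 mm wide, and stays where it is on the gauge; between 0.14 and 0.38 in every run
- pointer_tip (a point): tip of the pointer, 29 mm from the dial's centre, which lies 60 mm above the underside of the foot; z runs from the tip to the pivot
- mark_tip (a point): middle of the red mark, 40.5 mm from the dial's centre; z runs from the mark to the pivot
- pad_base: blue box of the zeroing pad, fixed, 80 (x) by 120 (y) by 30 mm high; origin at the centre of its underside, z up
- pad_top (a point): centre of the upper face of the sprung aluminium plate, 66 (x) by 112 (y) mm, on the blue box; 44 mm above the bench when up, 36 mm when fully down; x and y as the box's. Orange skirt under the plate disappears as it goes down
- zero_pad (a joint): how far the sprung plate is pressed down, m: 0 up, 0.008 fully down on its stop; it takes about 5 N to start it and 13 N to bring it fully down
- stud_block: dark steel and grey cast block with a ball-joint stud standing upright in it, fixed, base 110 by 110 mm; origin at the centre of its underside, z up. The base and brass bolt heads reach 24 mm high, the grey boss (radius 38 mm at its foot) 48 mm, the nut 56 mm; the ball's top is at 100 mm
- ball (a point): centre of the stud's steel ball, radius 14 mm, 86 mm above the bench
- oil_filter: orange oil filter, bystander, radius 37 mm, 71 mm high, upright; origin at the centre of its underside
- socket: steel socket, bystander, radius 17 mm, 50 mm high, upright; origin at the centre of its underside
- grease_jar: closed grease jar of clear glass with a green band and a grey lid, bystander, radius 34 mm, 55 mm high, upright; origin at the centre of its underside

How it is judged (in metres and radians):
On the way, in this order (a step that is already met when the one before it is completed fails the run):
1. the gauge presses the zeroing pad fully down (at least 7 of its 8 mm) (value of joint zero_pad above 0.007 m and contact force between gauge and pad_base above 5 N and contact force between the fingers and gauge above 2 N), for 0.2 s.
2. the held gauge rests with the middle of its foot on the ball stud (contact force between gauge and stud_block above 0.5 N and distance between gauge_foot and ball below 0.027 m and contact force between the fingers and gauge above 2 N), for 0.2 s.
At the end, for the whole second after the job is handed in: Gauge still in the fingers, at rest, clear of the pad, the middle of its foot bearing on the ball (0.5 N or more, foot centre within 27 mm of the ball's centre), its pointer settled within 0.07 rad (4 deg) of the red mark; no bystander moved 30 mm (all of step 2 and angle between the z axis of pointer_tip and the z axis of mark_tip, either way round below 0.07 rad and velocity of joint pointer between -0.3 and 0.3 rad/s and z of gauge_foot in the frame of ball above 0.005 m and contact force between gauge and pad_base below 0.1 N and linear speed of gauge below 0.02 m/s and distance of each of oil_filter, socket, grease_jar from where it was at the start of the episode below 0.03 m); the arm keeps its last pose, push and grip.
It fails at once if a bystander is knocked or moved by 30 mm (distance of any of oil_filter, socket, grease_jar from where it was at the start of the episode above 0.03 m).
It also fails if it takes over 48 s, if anything falls off the work surface, if the arm or the gripper's body presses on something with over 40 N, if the wrist force passes 120 N, or if a joint passes its speed limit or range.

### The arm

A 6-joint arm with a two-finger parallel gripper is mounted at the origin on the work surface. World frame = base frame: x ahead of the robot, y to its left, z up, the work surface at z = 0. Lengths are in m, angles in degrees, forces in N, time in s.
With the tool pointing down it reaches from about 0.375 to 0.9 m from the base axis. Payload 3.1 kg.
Tool frame: the origin (TCP) lies on the centre line of the jaws, within the pads' length; the fingertips stand 17 mm ahead of it and the grasp point (between the pads) lies 2 mm behind it; z points along the fingers, y is the line along which they close (so a half turn about z gives the same grasp; the last joint's range is limited). The gripper opens to 87 mm and grips with 3 to 60 N. Pads are 19 mm wide; open, the fingers measure 117 mm over their backs; the gripper's body (75 mm by 190 mm) begins 51 mm behind the grasp point.
Start: joints at [60.762, 30.224, 82.088, -0, 67.689, -10.227], TCP at [0.204, 0.591, 0.24] pointing down, gripper open.
Joint ranges: [-176.69, 176.69], [-43.24, 126.21], [12.49, 139.97], [-82, 262], [0, 151.66], [-163.58, 163.58]. Speed limits (degrees/s): [159.86, 159.86, 180, 180, 180, 180].

### API

Orientations are given as a 3x3 rotation matrix whose columns are the frame's x, y, z axes.
In Python, from rig import bot, imaging, finder gives the robot as it stands. The module is installed in compiled form; this text tells all that it offers.
- The arm moves only by the tool play_rows, never from a script. Its argument "motion" is a list that holds one entry, the list of rows, each a list of 6 numbers: the shift along the tool's x, y, z in fractions of the full range, 1 being 800 mm, then the turn, a rotation vector about the tool's x, y, z in normalised numbers (1 is 180 degrees). In form: [[[dx, dy, dz, wx, wy, wz], ...]]. A call has 1 to 8 rows; each row is the pose to reach, as a shift and turn from the pose commanded when the call began, along the tool's axes at that moment; what a row does not reach only later rows make up. A row lasts 1/12 s, in which the tool goes at most 41.7 mm and 7.16 degrees, less where a joint would pass 70% of its speed; a pose out of reach is approached as far as the arm can. A shift or turn number past 1, either way, is cut back to 1. A call with a gripper value outside its range is refused whole. "fingers" is the finger opening in m, from 0 to 0.087, set as the call begins (left out, the last holds). The fingers move at their own pace and stop on an object; the grip force is fixed at half the most. Time passes only in rows, so rows that repeat a pose let the fingers close. It gives the time, the measured TCP pose, the force, the opening and the grip force at its end, in the units of the state.
- bot.read_state(): the state, without advancing time (a new reading comes with each control period).
- imaging.capture(name): name is "scene" or "side" or "wrist"; returns a dict with "frame" (384x512x3 uint8, red, green, blue), "camera_matrix" (3x3 intrinsics, pixels), "R" (3x3) and "t" (3): a world point X has camera coordinates R X + t. Camera axes: x right, y down, z forward; pixel columns grow to the right and rows downward; lengths in m; the calibration is good to about 2 mm. A picture is of the moment at which its call begins. There is no depth.
- bot.hand_in(): hands the job in; it is judged then, once.
Trained networks look in the newest picture that a camera, given by its name, has taken for a name from the list of things; names that differ only in an ending like _2 or _b are one class to them, and where a whole thing is asked for, a point or a joint stands for the part that bears it (a point fixed in the world has none). Each returns a list of dicts, best first, with "confidence" (0 to 1); they miss things now and then, are a little off and sometimes report something else, mostly with a low value. They report only what shows in the picture. A call takes as long as a camera call.
- finder.recognise(camera, name): "at" ([x, y, z] in m, in world coordinates, good to about 4 mm: the middle of the surface that is visible of it).
- finder.outline_of(camera, name): "pixels" (384x512 bool, what is visible of it).
The state is a dict: "time_s": time; "joint_positions": joint angles; "qvel": joint speeds; "tau": joint torques, N m; "position": TCP position; "tcp_rot": TCP orientation; "force": force on the tool from outside, world axes, zero at the start; "moment": the same for the moment, N m; "opening": opening from 0.0 (shut) to 1.0 (fully open); "grasp_force": force on a finger pad.
Only numpy, scipy, OpenCV 4.12 (cv2) and the standard library are available. Lean on these libraries where they do the work, as an engineer would, in place of code of your own. Each camera call takes 0.05 s, during which the arm holds its last target. There are 200 camera calls.

## Working session

There is one attempt and no reset: what is moved stays moved. The work goes in short steps, Python scripts to look and compute and a tool call to move; the robot and the scene stay as the last step left them, time stands still between calls to the robot, and variables do not carry over. Pictures are saved under pics/ and viewed, at most 10 in all, crops included, and the job is handed in when it is done.

Besides the shell and the picture viewer there is one more tool, called after ">>>" by a JSON object that holds its "op" and its "data", one argument or row to a line. play_rows: Moves the arm, as the interface text tells. Its arguments: {"type":"object","properties":{"motion":{"type":"array"},"fingers":{"type":"number"}},"required":["motion"]}

```bash
mkdir -p pics; python3 - <<'E'
from rig import bot, imaging, finder
import cv2,numpy as np
s=bot.read_state();print(s['time_s'],s['position'],np.round(s['tcp_rot'],3).tolist(),s['opening'])
ims=[]
for c in ['scene','side']:
    d=imaging.capture(c);ims.append(d['frame'])
    print(c,np.round(-d['R'].T@d['t'],3))
    for n in ['gauge','gauge_grip','gauge_foot','mark','pad_base','pad_top','stud_block','ball','oil_filter','socket','grease_jar']:
        try:
            r=finder.recognise(c,n); print(n,[(np.round(x['at'],3).tolist(),round(x['confidence'],2)) for x in r[:2]])
        except Exception as e: print(n,e)
for c,f in zip(['scene','side'],ims): cv2.imwrite(f'pics/{c}0.png',cv2.resize(f,(800,600))[:,:,::-1])
E
```

```text
0.0 [0.2032252  0.5903122  0.23856905] [[-0.945, 0.326, -0.001], [0.326, 0.945, -0.002], [0.0, -0.002, -1.0]] 0.9968420212741613
scene [1.423 0.165 0.715]
gauge [([0.471, -0.222, 0.068], 0.95), ([0.716, 0.115, 0.063], 0.4)]
gauge_grip [([0.469, -0.227, 0.068], 0.61)]
gauge_foot [([0.471, 0.017, 0.039], 0.7), ([0.469, -0.224, 0.07], 0.69)]
mark [([0.488, 0.209, 0.021], 0.19)]
pad_base []
pad_top [([0.715, -0.167, 0.038], 0.7), ([0.462, 0.01, 0.04], 0.59)]
stud_block [([0.486, 0.21, 0.026], 0.61)]
ball [([0.491, 0.209, 0.021], 0.64)]
oil_filter [([0.716, 0.117, 0.059], 0.81)]
socket [([0.715, -0.168, 0.034], 0.62)]
grease_jar [([0.728, 0.012, 0.045], 0.78)]
side [0.554 0.599 0.668]
gauge [([0.463, -0.212, 0.078], 0.59)]
gauge_grip [([0.462, -0.211, 0.076], 0.93)]
gauge_foot [([0.462, -0.21, 0.075], 0.73)]
mark [([0.454, 0.024, 0.042], 0.24)]
pad_base [([0.455, 0.038, 0.043], 0.79), ([0.453, 0.022, 0.044], 0.75)]
pad_top [([0.451, 0.028, 0.045], 0.68)]
stud_block [([0.467, 0.227, 0.02], 0.7)]
ball [([0.469, 0.23, 0.014], 0.96)]
oil_filter [([0.689, 0.138, 0.063], 0.95)]
socket []
grease_jar [([0.704, 0.029, 0.052], 0.62)]
```

View pics/scene0.png

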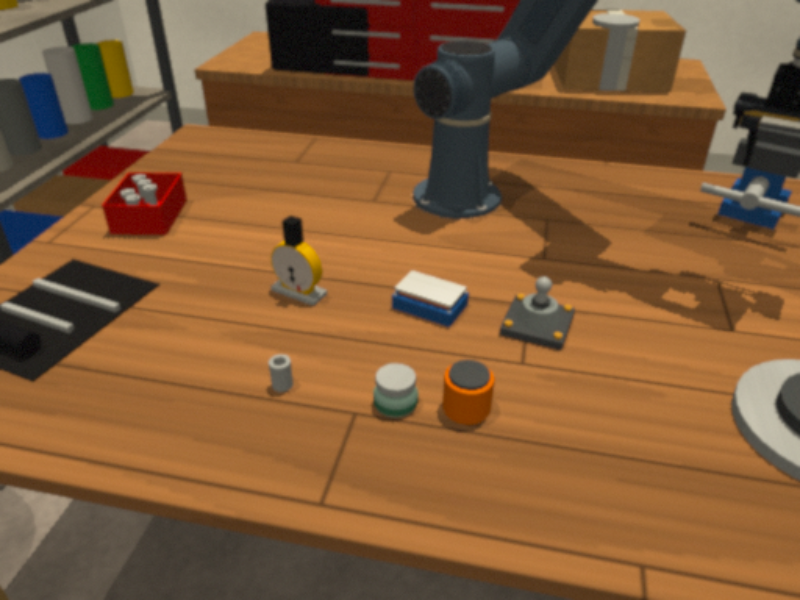

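View pics/side0.png

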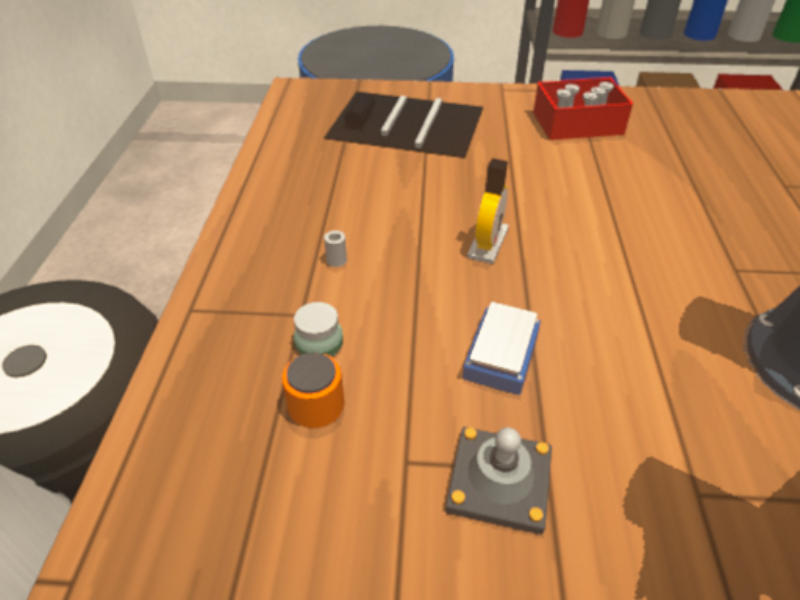

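The scene view shows the gauge at about (297,262), the pad at (430,297) and the stud ball at (543,285). The dial faces roughly +x, and the bystanders stand further out at x≈0.7. Next I'll fit models to the outlines in both cameras.

```bash
cat > fit.py <<'E'
import numpy as np,cv2
from scipy.optimize import minimize
def box(lx,ly,z0,z1): return np.array([[sx*lx/2,sy*ly/2,z] for sx in(-1,1) for sy in(-1,1) for z in(z0,z1)])
def disc(r,z0,z1,n=24,r1=None):
    a=np.linspace(0,2*np.pi,n); r1=r if r1 is None else r1
    return np.vstack([np.c_[r*np.cos(a),r*np.sin(a),0*a+z0],np.c_[r1*np.cos(a),r1*np.sin(a),0*a+z1]])
a=np.linspace(0,2*np.pi,40)
MODEL={'gauge':[box(.044,.1,0,.01),box(.026,.026,.11,.156),np.vstack([np.c_[0*a+s*.013,.05*np.cos(a),.06+.05*np.sin(a)] for s in(-1,1)])],
'pad_base':[box(.08,.12,0,.03),box(.066,.112,.03,.044)],
'stud_block':[box(.11,.11,0,.02),disc(.038,.02,.048,r1=.02),disc(.007,.05,.09),np.vstack([np.c_[np.sqrt(.014**2-z*z)*np.cos(a),np.sqrt(.014**2-z*z)*np.sin(a),0*a+.086+z] for z in np.linspace(-.014,.014,9)])]}
def proj(d,P):
    c=P@d['R'].T+d['t']; u=c@np.array(d['camera_matrix']).T; return u[:,:2]/u[:,2:]
def pose(P,x,y,yaw):
    c,s=np.cos(yaw),np.sin(yaw); return P@np.array([[c,s,0],[-s,c,0],[0,0,1]])+[x,y,0]
def render(d,name,p):
    m=np.zeros((384*3,512*3),np.uint8)
    for P in MODEL[name]:
        q=np.round((proj(d,pose(P,*p))*3+1)*8).astype(np.int32)
        cv2.fillConvexPoly(m,cv2.convexHull(q.reshape(-1,1,2)),255,cv2.LINE_AA,3)
    return cv2.resize(m,(512,384),interpolation=cv2.INTER_AREA)/255.
def fit(obs,name,p0):
    def cost(p): return sum(np.abs(render(d,name,p)-m).sum()/m.sum() for d,m in obs)
    best=None
    for yaw in np.radians([-40,-20,0,20,40]):
        s=[[*p0,yaw]]+[[p0[0]+.02*(i==0),p0[1]+.02*(i==1),yaw+.2*(i==2)] for i in range(3)]
        r=minimize(cost,s[0],method='Nelder-Mead',options=dict(initial_simplex=s,maxiter=150,xatol=1e-4))
        if best is None or r.fun<best.fun: best=r
    return best
E
cat > m1.py <<'E'
from rig import bot, imaging, finder
from fit import *
D={c:imaging.capture(c) for c in ['scene','side']}
for n,p0 in [('gauge',(.465,-.22)),('pad_base',(.46,.02)),('stud_block',(.475,.215))]:
    M=[]
    for c in D:
        r=finder.outline_of(c,n)
        if r:
            k=min(r,key=lambda q:np.hypot(*(np.argwhere(q['pixels']).mean(0)[::-1]-proj(D[c],np.array([[*p0,.04]]))[0])))
            m=k['pixels'].astype(float); M.append((D[c],m)); print(n,c,k['confidence'],m.sum())
    if M:
        for mm in ([M] if len(M)==1 else [M,M[:1],M[1:]]):
            b=fit(mm,n,p0); print(n,np.round(b.x[:2],4),np.degrees(b.x[2]).round(1),round(b.fun/len(mm),3))
        for d,m in M:
            d.setdefault('ov',d['frame'].copy()); 
            d['ov'][cv2.Canny((render(d,n,fit(M,n,p0).x)*255).astype(np.uint8),50,150)>0]=[255,0,255]
w=[(D['scene'],150,130),(D['side'],230,90)]
cv2.imwrite('pics/ov.png',np.hstack([cv2.resize(D['scene'].get('ov',D['scene']['frame'])[120:240,160:380],(440*1,240)),cv2.resize(D['side'].get('ov',D['side']['frame'])[90:350,270:370],(230,600))[:240] ])[:,:,::-1]) if 0 else None
A=cv2.resize(D['scene'].get('ov')[130:230,165:380],None,fx=3.7,fy=3.7); B=cv2.resize(np.rot90(D['side'].get('ov')[95:345,280:360]),(795,230))
A=A[:,:795]; cv2.imwrite('pics/ov.png',np.vstack([A,B])[:,:,::-1])
E
python3 m1.py
```

```text
gauge scene 0.56 1295.0
gauge side 0.84 1048.0
gauge [ 0.4596 -0.2341] -16.6 0.071
gauge [ 0.4595 -0.235 ] -20.4 0.057
gauge [ 0.4598 -0.232 ] -16.3 0.068
pad_base side 0.89 1975.0
pad_base [0.451  0.0181] -15.7 0.069
stud_block scene 0.93 1245.0
stud_block side 0.76 3580.0
stud_block [0.463  0.2112] -9.9 0.107
stud_block [0.4593 0.2113] -7.5 0.128
stud_block [0.4638 0.2114] 79.7 0.067
```

View pics/ov.png

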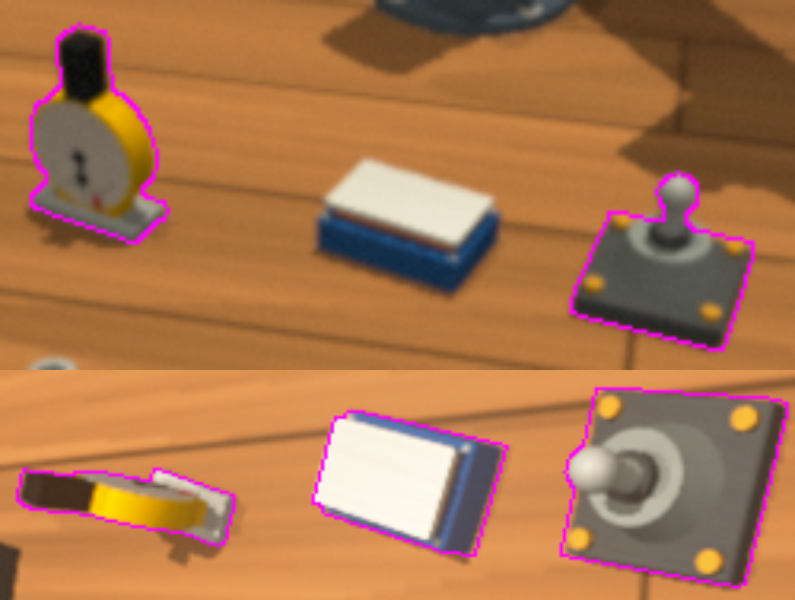

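Both overlays match the picture closely: gauge (.460,-.234, yaw −17°), pad (.451,.018, −16°), ball (.463,.211). The red mark sits to the right of bottom, on the +y side. I'll grip across the gauge's y faces, since the tool's y axis is already close to that direction.

```bash
cat > go.py <<'E'
import sys,numpy as np
from rig import bot
from scipy.spatial.transform import Rotation as Ro
def tool_R(yaw,rock=0):
    # tool x=-gauge x, y=gauge y, z=-gauge z ; rock: lowers +y end
    g=Ro.from_euler('z',yaw,degrees=True)*Ro.from_euler('x',-rock,degrees=True)
    return g.as_matrix()@np.diag([-1,1,-1.])
def go(p,yaw,rock=0):
    s=bot.read_state();R=np.array(s['tcp_rot']);p=np.array(p)
    d=R.T@(p-s['position']);w=Ro.from_matrix(R.T@tool_R(yaw,rock)).as_rotvec(degrees=True)
    print('shift',np.round(d,4),'turn',np.round(w,2),'dist',np.linalg.norm(d).round(3)); return d,w
if __name__=='__main__':
    a=[float(v) for v in sys.argv[1:]]; go(a[:3],*a[3:])
E
python3 go.py .46 .2 .25 -17
```

```text
shift [-0.3698 -0.286  -0.0104] turn [-0.   -0.   -2.01] dist 0.468
```

Units first: shifts go in shares of 800 mm and turns go in shares of 180 degrees. So -0.24 m / 0.8 = -0.3, -0.21 m / 0.8 = -0.2625, -2 degrees / 180 = -0.0111.

>>> {"op": "play_rows", "data": {
  "motion": [
    [[-0.0375,-0.0275,0,0,0,0],[-0.075,-0.0563,0,0,0,0],[-0.1125,-0.085,0,0,0,0],[-0.15,-0.1125,0,0,0,0],[-0.1875,-0.1425,0,0,0,-0.0056],[-0.225,-0.1713,0,0,0,-0.0111],[-0.2625,-0.2,-0.0063,0,0,-0.0111],[-0.3,-0.2288,-0.0125,0,0,-0.0111]]
  ],
  "fingers": 0.087
}}

```text
time_s: 2.27
position: [0.3714, 0.338, 0.2496]
tcp_rot: [[-0.956, 0.292, -0.0], [0.292, 0.956, -0.0], [0.0, -0.0, -1.0]]
force: [0.2, 0.1, -0.0]
opening: 0.998
grasp_force: 0.0
```

```bash
python3 go.py .46 -.1 .25 -17
```

```text
shift [-2.128e-01 -3.930e-01 -3.000e-04] turn [-0.02 -0.01  0.01] dist 0.447
```

To row units: -0.28 m / 0.8 = -0.35, -0.02 m / 0.8 = -0.025.

>>> {"op": "play_rows", "data": {
  "motion": [
    [[-0.025,-0.0438,0,0,0,0],[-0.05,-0.0875,0,0,0,0],[-0.075,-0.1313,0,0,0,0],[-0.1,-0.175,0,0,0,0],[-0.125,-0.2188,0,0,0,0],[-0.15,-0.2625,0,0,0,0],[-0.175,-0.3063,0,0,0,0],[-0.2,-0.35,0,0,0,0]]
  ]
}}

```text
time_s: 2.93
position: [0.4421, 0.0232, 0.2499]
tcp_rot: [[-0.956, 0.293, 0.001], [0.293, 0.956, -0.0], [-0.001, 0.0, -1.0]]
force: [0.5, -0.4, 0.2]
opening: 0.999
grasp_force: 0.0
```

```bash
python3 - <<'E'
from rig import imaging
import cv2
d=imaging.capture('wrist');cv2.imwrite('pics/w1.png',cv2.resize(d['frame'],(800,600))[:,:,::-1])
print(d['R'],-d['R'].T@d['t'])
E
python3 go.py .4596 -.2338 .25 -17
```

```text
[[ 2.94123886e-01  9.55766826e-01  9.56368314e-04]
 [ 9.26568895e-01 -2.85383787e-01  2.45002403e-01]
 [ 2.34438101e-01 -7.11749178e-02 -9.69522000e-01]] [0.37840172 0.04218138 0.39466068]
shift [-0.0875 -0.2345  0.0019] turn [-0.27  0.39 -0.27] dist 0.25
```

View pics/w1.png

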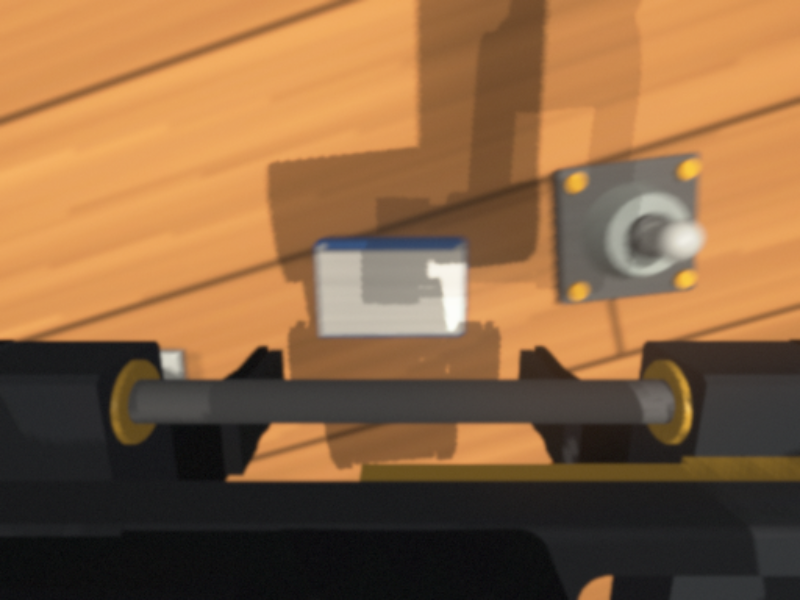

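The wrist view shows the pad at (390,287), square to the tool, so its yaw of about −17° is confirmed. The ball is at (685,240). I'll go above the gauge next.

To row units: -0.2345 m / 0.8 = -0.2931, -0.0875 m / 0.8 = -0.1094.

>>> {"op": "play_rows", "data": {
  "motion": [
    [[-0.0156,-0.0419,0,0,0,0],[-0.0313,-0.0838,0,0,0,0],[-0.0469,-0.125,0,0,0,0],[-0.0625,-0.1675,0,0,0,0],[-0.0781,-0.2094,0,0,0,0],[-0.0938,-0.25,0,0,0,0],[-0.1094,-0.2931,0,0,0,0],[-0.1094,-0.2931,0,0,0,0]]
  ]
}}

```text
time_s: 3.65
position: [0.4589, -0.2319, 0.2502]
tcp_rot: [[-0.955, 0.297, 0.004], [0.297, 0.955, -0.006], [-0.006, -0.005, -1.0]]
force: [0.6, 0.2, 0.8]
opening: 0.997
grasp_force: 0.0
```

```bash
python3 - <<'E'
from rig import imaging
from fit import *
d=imaging.capture('wrist');f=d['frame'].copy()
for p in [(.4596,-.2338,np.radians(-17))]:
    for P in MODEL['gauge']:
        q=cv2.convexHull(np.round(proj(d,pose(P,*p))).astype(np.int32).reshape(-1,1,2)); cv2.polylines(f,[q],True,(255,0,255),1)
cv2.imwrite('pics/w2.png',cv2.resize(f,(800,600))[:,:,::-1])
E
python3 go.py .4596 -.2338 .134 -17
```

```text
shift [-0.0031 -0.0046  0.1157] turn [-0.08  0.13 -0.28] dist 0.116
```

View pics/w2.png

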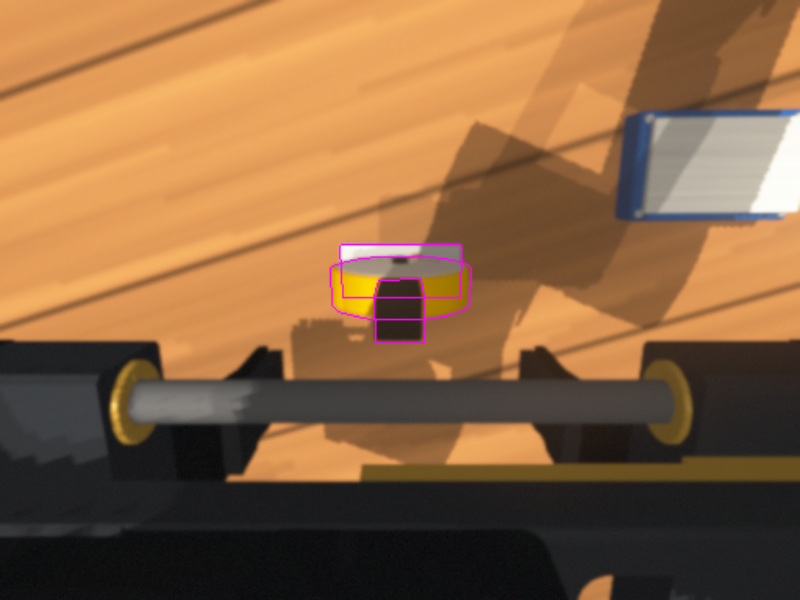

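The projected model lies on the gauge, with the grip at (400,310) between the fingers. Descend and grip.

To row units: 0.116 m / 0.8 = 0.145, -0.002 m / 0.8 = -0.0025.

>>> {"op": "play_rows", "data": {
  "motion": [
    [[-0.0013,-0.0025,0.0313,0,0,0],[-0.0019,-0.0025,0.0688,0,0,0],[-0.0019,-0.0025,0.1063,0,0,0],[-0.0019,-0.0025,0.135,0,0,0],[-0.0019,-0.0025,0.145,0,0,0],[-0.0019,-0.0025,0.145,0,0,0]]
  ]
}}

```text
time_s: 4.2
position: [0.4566, -0.2249, 0.1318]
tcp_rot: [[-0.956, 0.292, -0.004], [0.292, 0.957, 0.004], [0.005, 0.002, -1.0]]
force: [0.0, 0.3, 0.1]
opening: 1.002
grasp_force: 0.0
```

>>> {"op": "play_rows", "data": {
  "motion": [
    [[0,0,0,0,0,0],[0,0,0,0,0,0],[0,0,0,0,0,0],[0,0,0,0,0,0],[0,0,0,0,0,0],[0,0,0,0,0,0],[0,0,0,0,0,0],[0,0,0,0,0,0]]
  ],
  "fingers": 0.0
}}

```text
time_s: 4.87
position: [0.4579, -0.2271, 0.1337]
tcp_rot: [[-0.956, 0.293, 0.0], [0.293, 0.956, -0.0], [-0.0, -0.0, -1.0]]
force: [0.3, -0.1, 0.7]
opening: 0.481
grasp_force: 0.0
```

```bash
python3 go.py .4596 -.2338 .24 -17
```

```text
shift [-0.0036 -0.0059 -0.1063] turn [-0.    0.01 -0.02] dist 0.107
```

To row units: -0.006 m / 0.8 = -0.0075, -0.003 m / 0.8 = -0.0038.

>>> {"op": "play_rows", "data": {
  "motion": [
    [[-0.0038,-0.0075,0,0,0,0],[-0.0038,-0.0075,0,0,0,0],[-0.0038,-0.0075,0,0,0,0],[-0.0038,-0.0075,0,0,0,0],[-0.0038,-0.0075,0,0,0,0],[-0.0038,-0.0075,0,0,0,0],[-0.0038,-0.0075,0,0,0,0],[-0.0038,-0.0075,0,0,0,0]]
  ],
  "fingers": 0.0
}}

```text
time_s: 5.53
position: [0.4591, -0.2339, 0.1336]
tcp_rot: [[-0.956, 0.292, 0.0], [0.292, 0.956, -0.001], [-0.0, -0.0, -1.0]]
force: [0.4, -1.5, 0.6]
opening: 0.294
grasp_force: 29.9
```

```bash
python3 go.py .4596 -.2338 .21 -17; python3 -c "
from rig import bot;s=bot.read_state();print(s['position'],s['force'],s['opening'],s['grasp_force'])"
```

```text
shift [-0.0005  0.0002 -0.0764] turn [-0.02  0.03 -0.  ] dist 0.076
[ 0.45911471 -0.23385106  0.13362655] [ 0.37433763 -1.52089755  0.58797828] 0.29377812540944526 29.943131427280605
```

To row units: -0.076 m / 0.8 = -0.095, -0.02 m / 0.8 = -0.025.

>>> {"op": "play_rows", "data": {
  "motion": [
    [[0,0,-0.01,0,0,0],[0,0,-0.025,0,0,0],[0,0,-0.0438,0,0,0],[0,0.0038,-0.0625,0,0,0],[0.0038,0.0125,-0.0788,0,0,0],[0.0075,0.0275,-0.09,0,0,0],[0.0125,0.05,-0.095,0,0,0],[0.0188,0.075,-0.095,0,0,0]]
  ]
}}

```text
time_s: 6.2
position: [0.4622, -0.171, 0.2105]
tcp_rot: [[-0.956, 0.294, 0.001], [0.294, 0.956, -0.0], [-0.001, 0.0, -1.0]]
force: [0.8, -0.1, -3.5]
opening: 0.3
grasp_force: 29.9
```

```bash
python3 go.py .451 .018 .205 -17;python3 -c "
from rig import bot;s=bot.read_state();print(s['force'],s['opening'],s['grasp_force'])"
```

```text
shift [0.0662 0.1774 0.0055] turn [ 0.01  0.05 -0.08] dist 0.189
[ 0.81353578 -0.07462273 -3.49858751] 0.29990484916307913 29.940023333765566
```

To row units: 0.1774 m / 0.8 = 0.2218, 0.0662 m / 0.8 = 0.0828.

>>> {"op": "play_rows", "data": {
  "motion": [
    [[0.0125,0.0325,0,0,0,0],[0.025,0.0688,0,0,0,0],[0.0388,0.105,0,0,0,0],[0.0525,0.1413,0,0,0,0],[0.065,0.175,0,0,0,0],[0.075,0.2025,0,0,0,0],[0.0813,0.2175,0.0013,0,0,0],[0.0828,0.2218,0.0063,0,0,0]]
  ]
}}

```text
time_s: 6.87
position: [0.4489, 0.0202, 0.2046]
tcp_rot: [[-0.957, 0.289, -0.002], [0.289, 0.957, 0.001], [0.002, 0.001, -1.0]]
force: [0.2, -0.3, -2.3]
opening: 0.299
grasp_force: 29.9
```

To row units: 0.027 m / 0.8 = 0.0338, 0.026 m / 0.8 = 0.0325.

>>> {"op": "play_rows", "data": {
  "motion": [
    [[0,0,0.0075,0,0,0],[0,0,0.015,0,0,0],[0,0,0.0225,0,0,0],[0,0,0.0275,0,0,0],[0,0,0.03,0,0,0],[0,0,0.0325,0,0,0],[0,0,0.0338,0,0,0]]
  ]
}}

```text
time_s: 7.45
position: [0.4508, 0.0166, 0.1774]
tcp_rot: [[-0.956, 0.293, -0.0], [0.293, 0.956, -0.0], [0.0, -0.0, -1.0]]
force: [-0.7, 0.2, 2.3]
opening: 0.293
grasp_force: 29.9
```

```bash
python3 go.py .451 .018 .1696 -17;python3 -c "
from rig import bot;s=bot.read_state();print(s['force'],s['opening'],s['grasp_force'])"
```

```text
shift [0.0003 0.0014 0.0078] turn [-0.01 -0.02 -0.06] dist 0.008
[-0.69129655  0.24787889  2.27444907] 0.2930445037337025 29.943766789510846
```

To row units: 0.0095 m / 0.8 = 0.0119, 0.009 m / 0.8 = 0.0113.

>>> {"op": "play_rows", "data": {
  "motion": [
    [[0,0,0.0025,0,0,0],[0,0,0.005,0,0,0],[0,0,0.0075,0,0,0],[0,0,0.0094,0,0,0],[0,0,0.0113,0,0,0],[0,0,0.0119,0,0,0],[0,0,0.0119,0,0,0]]
  ]
}}

```text
time_s: 8.03
position: [0.4509, 0.0168, 0.1695]
tcp_rot: [[-0.956, 0.292, 0.001], [0.292, 0.956, -0.001], [-0.001, -0.001, -1.0]]
force: [-4.5, -2.0, 13.4]
opening: 0.298
grasp_force: 30.0
```

To row units: 0.003 m / 0.8 = 0.0038, 0.001 m / 0.8 = 0.0013.

>>> {"op": "play_rows", "data": {
  "motion": [
    [[0,0,0.0013,0,0,0],[0,0,0.0025,0,0,0],[0,0,0.0038,0,0,0],[0,0,0.0038,0,0,0],[0,0,0.0038,0,0,0],[0,0,0.0038,0,0,0]]
  ]
}}

```text
time_s: 8.53
position: [0.4524, 0.0164, 0.1691]
tcp_rot: [[-0.956, 0.292, 0.005], [0.292, 0.956, -0.002], [-0.006, -0.0, -1.0]]
force: [-6.7, -0.9, 33.7]
opening: 0.295
grasp_force: 30.0
```

```bash
python3 - <<'E'
from rig import imaging
import cv2
d=imaging.capture('scene');cv2.imwrite('pics/s2.png',cv2.resize(d['frame'][110:230,220:380],(800,600),interpolation=cv2.INTER_CUBIC)[:,:,::-1])
E
```

```text
(no output)
```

View pics/s2.png

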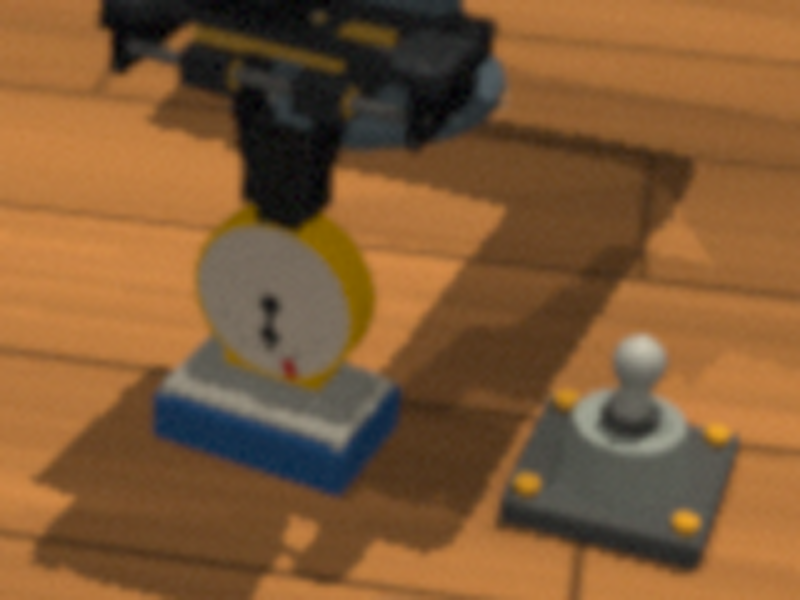

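The plate is fully down: no orange skirt shows, and the force rose to 34 N on the stop. The dial's mark is at crop (290,368) and the pointer at (270,330). I'll work out the mark angle from the dial plane.

```bash
cat > mark.py <<'E'
import numpy as np,cv2
from rig import bot,imaging
from go import tool_R
def dial(off=.1336,n=4):
    s=bot.read_state();Rg=np.array(s['tcp_rot'])@np.diag([-1,1,-1.]);foot=np.array(s['position'])-off*Rg[:,2]
    c=foot+.06*Rg[:,2]
    for k in range(n):
        d=imaging.capture('scene');f=d['frame'].astype(float) if k==0 else f+d['frame']
    f/=n; K=np.array(d['camera_matrix']);C=-d['R'].T@d['t']
    # rectify the dial plane: 0.25 mm/px, up = gauge z, right = gauge y
    g=np.arange(-60,60.01,.25)/1000; Y,Z=np.meshgrid(g,-g)
    P=c+Rg[:,0]*.014+Y[...,None]*Rg[:,1]+Z[...,None]*Rg[:,2]
    q=(P@d['R'].T+d['t'])@K.T; uv=(q[...,:2]/q[...,2:]).astype(np.float32)
    im=cv2.remap(f.astype(np.float32),uv[...,0],uv[...,1],cv2.INTER_CUBIC)
    red=np.clip(im[...,0]-np.maximum(im[...,1],im[...,2])*1.35-5,0,None)*(np.hypot(Y,Z)<.049)
    # yellow and wood excluded by requiring green low
    red*=(im[...,1]<im[...,2]*1.35+12)
    dark=np.clip(110-im.max(2),0,None)*(np.hypot(Y,Z)<.036)
    def ang(w):
        y,z=(w*Y).sum()/w.sum(),(w*Z).sum()/w.sum();return np.round([y*1000,z*1000,np.hypot(y,z)*1000],1),round(np.arctan2(y,-z),3),int((w>0).sum())
    print('red',ang(red));print('dark',ang(dark))
    dk=dark*(np.hypot(Y,Z)>.012);print('ptr outer',ang(dk))
    o=np.clip(im,0,255).astype(np.uint8); return o
if __name__=='__main__':
    import sys
    o=dial(); cv2.imwrite(sys.argv[1],cv2.resize(o,(600,600))[:,:,::-1])
E
python3 mark.py pics/d1.png
```

```text
red (array([ 12.1, -37.7,  39.6]), np.float64(0.309), 1273)
dark (array([ -1.1, -10.9,  10.9]), np.float64(-0.097), 8327)
ptr outer (array([ -0.8, -20.6,  20.6]), np.float64(-0.041), 4212)
```

View pics/d1.png

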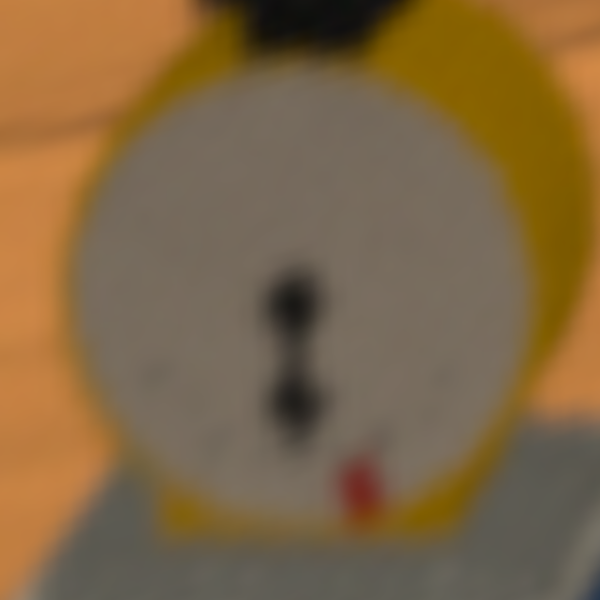

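Taking the pointer's parallax into account, the mark is at about 0.29–0.35 rad, so 0.32. I'll turn to yaw −3° at the stud so the camera looks square at the dial, which removes the sideways parallax.

To row units: -0.105 m / 0.8 = -0.1313, -0.1 m / 0.8 = -0.125.

>>> {"op": "play_rows", "data": {
  "motion": [
    [[0,0,-0.005,0,0,0],[0,0,-0.0125,0,0,0],[0,0,-0.0313,0,0,0],[0,0,-0.0563,0,0,0],[0,0,-0.0813,0,0,0],[0,0,-0.1063,0,0,0],[0,0,-0.125,0,0,0],[0,0,-0.1313,0,0,0]]
  ]
}}

```text
time_s: 9.45
position: [0.4521, 0.0171, 0.2719]
tcp_rot: [[-0.956, 0.292, 0.005], [0.292, 0.956, -0.001], [-0.005, 0.001, -1.0]]
force: [1.5, 0.7, -3.2]
opening: 0.296
grasp_force: 30.0
```

```bash
python3 go.py .466 .269 .270 -3 18;python3 -c "
from rig import bot;s=bot.read_state();print(s['force'],s['opening'],s['position'])"
```

```text
shift [0.0604 0.245  0.0019] turn [ 17.93  -1.91 -13.93] dist 0.252
[ 1.45967386  0.67388881 -3.17964163] 0.29577522052913807 [0.45211475 0.01709077 0.27193888]
```

To row units: 0.245 m / 0.8 = 0.3063, 0.0604 m / 0.8 = 0.0755, 18 degrees / 180 = 0.1.

>>> {"op": "play_rows", "data": {
  "motion": [
    [[0.0075,0.0313,0,0.0056,0,-0.0056],[0.0175,0.0725,0,0.0222,-0.0017,-0.0167],[0.0288,0.1175,0,0.0389,-0.0039,-0.0306],[0.0413,0.165,0,0.0556,-0.0056,-0.0444],[0.0525,0.2125,0,0.0722,-0.0078,-0.0583],[0.0638,0.2563,0,0.0861,-0.0094,-0.0694],[0.0725,0.29,0.0013,0.0944,-0.01,-0.075],[0.0755,0.3063,0.0025,0.1,-0.0106,-0.0778]]
  ]
}}

```text
time_s: 10.12
position: [0.4641, 0.274, 0.2661]
tcp_rot: [[-0.999, 0.042, -0.02], [0.046, 0.951, -0.307], [0.007, -0.308, -0.951]]
force: [-0.4, -0.3, -3.2]
opening: 0.296
grasp_force: 30.0
```

>>> {"op": "play_rows", "data": {
  "motion": [
    [[0,0,0,0,0,0],[0,0,0,0,0,0],[0,0,0,0,0,0],[0,0,0,0,0,0],[0,0,0,0,0,0],[0,0,0,0,0,0],[0,0,0,0,0,0],[0,0,0,0,0,0]]
  ]
}}

```text
time_s: 10.78
position: [0.4649, 0.2685, 0.2683]
tcp_rot: [[-0.999, 0.048, -0.021], [0.052, 0.95, -0.309], [0.005, -0.31, -0.951]]
force: [0.9, 0.3, -3.2]
opening: 0.293
grasp_force: 30.0
```

```bash
python3 go.py .4654 .2566 .2264 -3 18; python3 mark.py pics/d2.png; python3 -c "
from rig import bot;s=bot.read_state();print(s['force'],s['moment'])"
```

```text
shift [-0.0014  0.0017  0.0435] turn [-0.03 -0.29  0.09] dist 0.044
red (array([ 11.3, -37.8,  39.5]), np.float64(0.291), 1168)
dark (array([  2.7, -10. ,  10.3]), np.float64(0.262), 7007)
ptr outer (array([  5.8, -19.8,  20.6]), np.float64(0.287), 3436)
[-0.01290113 -0.60786361 -3.39818475] [ 0.42084964 -0.04294307  0.05292788]
```

View pics/d2.png

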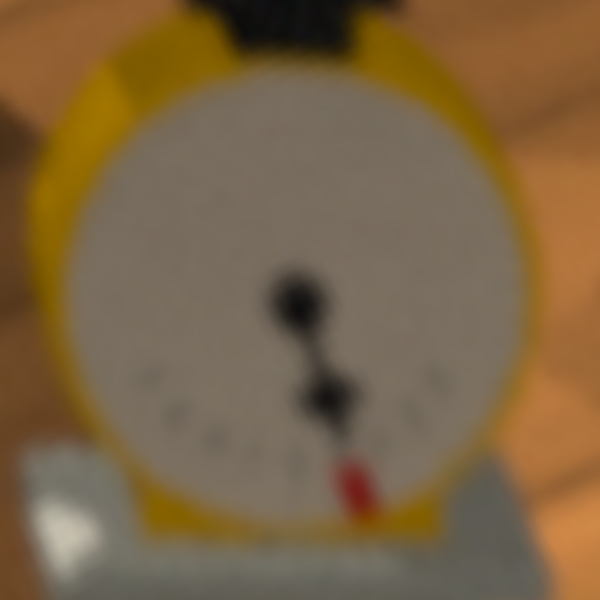

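The rectified dial shows the pointer at (343,440) lined up with the mark at (357,489): about 0.325 against 0.308 about the hub, well inside 0.07. Now I'll lower it onto the ball.

>>> {"op": "play_rows", "data": {
  "motion": [
    [[0,0,0.0075,0,0,0],[-0.0013,0.0013,0.0188,0,0,0],[-0.0013,0.0019,0.0313,0,0,0],[-0.0013,0.0019,0.0425,0,0,0],[-0.0013,0.0019,0.0475,0,0,0],[-0.0013,0.0019,0.05,0,0,0],[-0.0013,0.0019,0.0525,0,0,0],[-0.0013,0.0019,0.0538,0,0,0]]
  ]
}}

```text
time_s: 11.65
position: [0.465, 0.2571, 0.2265]
tcp_rot: [[-0.999, 0.047, -0.021], [0.051, 0.95, -0.309], [0.006, -0.31, -0.951]]
force: [0.2, 0.1, -1.8]
opening: 0.294
grasp_force: 30.0
```

To row units: 0.0005 m / 0.8 = 0.0006.

>>> {"op": "play_rows", "data": {
  "motion": [
    [[0,0,0.0006,0,0,0],[0,0,0.0006,0,0,0],[0,0,0.0006,0,0,0],[0,0,0.0006,0,0,0]]
  ]
}}

```text
time_s: 11.98
position: [0.465, 0.2571, 0.2265]
tcp_rot: [[-0.999, 0.047, -0.021], [0.051, 0.95, -0.309], [0.005, -0.31, -0.951]]
force: [-0.2, -0.1, -2.7]
opening: 0.294
grasp_force: 30.0
```

Contact hasn't shown clearly yet, so I'll press about 2 mm more.

To row units: 0.002 m / 0.8 = 0.0025, 0.0015 m / 0.8 = 0.0019.

>>> {"op": "play_rows", "data": {
  "motion": [
    [[0,0,0.0006,0,0,0],[0,0,0.0013,0,0,0],[0,0,0.0019,0,0,0],[0,0,0.0025,0,0,0],[0,0,0.0025,0,0,0],[0,0,0.0025,0,0,0]]
  ]
}}

```text
time_s: 12.48
position: [0.4651, 0.2568, 0.2254]
tcp_rot: [[-0.999, 0.048, -0.02], [0.051, 0.95, -0.309], [0.004, -0.309, -0.951]]
force: [-1.4, 3.0, 5.1]
opening: 0.295
grasp_force: 30.0
```

Contact is about 8 N. I'll check the dial and the contact position.

>>> {"op": "play_rows", "data": {
  "motion": [
    [[0,0,0,0,0,0],[0,0,0,0,0,0],[0,0,0,0,0,0],[0,0,0,0,0,0],[0,0,0,0,0,0],[0,0,0,0,0,0],[0,0,0,0,0,0],[0,0,0,0,0,0]]
  ]
}}

```text
time_s: 13.15
position: [0.4651, 0.2568, 0.2254]
tcp_rot: [[-0.999, 0.048, -0.02], [0.051, 0.95, -0.309], [0.004, -0.309, -0.951]]
force: [-0.2, 2.2, 5.2]
opening: 0.297
grasp_force: 30.0
```

```bash
python3 mark.py pics/d3.png; python3 - <<'E'
from rig import imaging,bot
import cv2,numpy as np
a=cv2.resize(imaging.capture('scene')['frame'][120:230,280:400],(400,367),interpolation=cv2.INTER_CUBIC)
b=cv2.resize(cv2.imread('pics/d3.png')[:,:,::-1],(367,367))
cv2.imwrite('pics/fin.png',np.hstack([a,b])[:,:,::-1])
s=bot.read_state();print(s['force'],s['moment'],s['position'],s['time_s'],np.abs(s['qvel']).max())
E
```

```text
red (array([ 11.1, -37.6,  39.2]), np.float64(0.288), 1166)
dark (array([ 2.4, -9.8, 10.1]), np.float64(0.237), 6841)
ptr outer (array([  5.7, -19.5,  20.3]), np.float64(0.282), 3283)
[-1.23598337  2.33581606  5.81710954] [ 0.27969269  0.35510332 -0.10679732] [0.46512657 0.256769   0.22540537] 13.4 0.10282447550028843
```

View pics/fin.png

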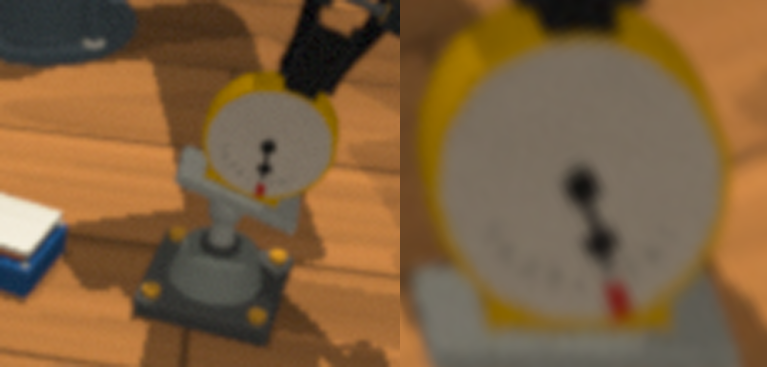

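The pointer lies on the red mark, at (265,170) and (260,190) in the left half of the picture. The ball sits under the middle of the foot: the computed foot centre is about 14 mm from the ball's centre. Handing in.

```bash
python3 -c "
from rig import bot;print(bot.hand_in())"
```

```text
the job is handed in; nothing more can be done
None
```

I handed the job in at 13.4 s on the robot clock; no verdict came back. The pad was pressed onto its stop, and the gauge is held on the ball with about 8 N and the pointer within about 0.02 rad of the red mark, with no contact with the bystanders noticed.

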